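# Tighten a centrifuge-tube cap with the reversible ratchet

## Task

The centrifuge tube in the bench vise still has a loose cap, and the ratchet wrench sitting on its nut is set to loosen. Flip the ratchet's reversing lever over to tighten, swing the handle back and forth to run the nut down clockwise, and nip it up by feel to about 2 newton metres without overtightening it. Leave the lever set to tighten and the other things on the bench where they are.

Things in the scene. Friction and masses are not known exactly. Their poses are not given: they have to be found in the camera images.
- vise: Grey tube vise bolted to the bench: base plate 120 x 170 x 12 mm, jaw block 64 x 140 mm, 70 mm high. Origin: on the bench top, on the vertical axis of tube, cap and nut; z up. The handle points along its -x axis when ratchet is 0. On its y axis, 55 mm each side of the nut, two 10 mm studs rise to 124 mm and limit the handle's swing.
- cap: The tube's cap: knurled aluminium crown, 40 mm diameter, 72 to 86 mm above the bench, fixed, under the ratchet; origin and axes as vise. The nut squeezes an O-ring in it: when the nut begins to bear on it the torque needed at the handle rises by about 0.5 N m at once, and then by about 2 N m per rad of further turning.
- nut: Cap nut (right-hand thread) with the ratchet's 18-tooth gear, 52 mm across, 96 to 108 mm high, brass hexagon on top; origin as vise. Turned only by the ratchet, tightens clockwise from above, stays where left. It needs 1.4 to 3.5 rad (unknown) until it bears on the cap; till then turning takes about 0.75 N m at the handle. Some 0.3 N m of the torque may relax when the handle stands still.
- ratchet (a joint): Swing of the ratchet handle about the nut's axis (rad), clockwise from above positive, 0 along the vise's -x, stopped at -1.05 and +1.05, starts within 0.4 of 0 (flipping the lever may drag it on a little). It stays on the nut. The idle swing clicks over the teeth (0.35 rad apart) at about 0.1 N m, peaks 0.5; after it, up to 0.4 rad of play before a tooth is caught.
- grip (a point): Middle of the handle's black rubber sleeve: a level round bar of 22 mm diameter that reaches from 96 to 188 mm off the nut's axis; this point lies 140 mm off the axis, on the bar's centre line 101 mm above the bench. x points along the handle away from the nut, z up. Under the handle lie only low things (below 40 mm).
- pawl (a joint): Reversing lever of the ratchet (rad): a two-nosed rocking pawl that snaps over its middle. -0.30 to -0.1 = loosen, +0.1 to +0.30 = tighten (nearer 0.1 while a nose rests on a tooth); clockwise from above positive; vertical pivot on the handle, 41 mm from the nut's axis. Flips at about 2 N sideways on its thumb fin, travel 16 mm; past its stop a push turns the handle.
- thumb (a point): Thumb fin of the reversing lever, an upright steel fin 16 mm long, 6 mm thick, 115 to 137 mm above the bench; the handle's neck under it ends at 108 mm. This point: middle of the fin, 130 mm high, 68 mm from the nut's axis. x points along the lever away from the nut, z up. To set tighten push the fin clockwise (from above) about the nut, towards its own -y.
- dish: Petri dish, 93 mm diameter, 16 mm high, a bystander; origin at its underside.
- spare_cap: Spare tube cap with brass nut, 40 mm diameter, 30 mm high, a bystander; origin at its underside.
- spanner: Steel spanner, 170 mm long, lying flat, a bystander; origin at its underside.
- flask: Clear culture flask lying flat, 85 x 150 x 36 mm, white cap, a bystander; origin at its underside.
- media: Bottle of red medium, 72 mm diameter, 150 mm tall, a bystander; origin at its underside.
- sprayer: White spray bottle with green head, 80 mm diameter, 219 mm tall, a bystander; origin at its underside.
- pipettor: Grey hand pipette lying flat, 230 mm long, a bystander; origin at its underside.

How it is judged (in metres and radians):
On the way, in this order (a step that is already met when the one before it is completed fails the run):
1. the reversing lever is snapped over to tighten (value of joint pawl above 0.06 rad), for 0.2 s.
2. the nut is run down and nipped up on the cap (contact force between nut and cap above 24 N), for 0.1 s.
At the end, for the whole second after the job is handed in: The nut was tightened on the cap with between 1.4 and 2.6 N m at the turning handle (pressing on it with 24 to 80 N at the peak) and still bears on it with 10 N or more, at rest; the reversing lever is at tighten (contact force between nut and cap between 10 and 80 N and value of joint pawl above 0.06 rad and angular speed of nut below 0.1 rad/s); the robot touches nothing.
It fails at once if the cap is overtightened (more than about 2.6 N m at the turning handle) (contact force between nut and cap above 80 N).
It fails at once if a bystander is knocked or moved by more than 30 mm (distance of any of dish, spare_cap, spanner, flask, media, sprayer, pipettor from where it was at the start of the episode above 0.03 m).
It also fails if it takes over 72 s, if anything falls off the work surface, if the arm or the gripper's body presses on something with over 40 N, if the wrist force passes 120 N, or if a joint passes its speed limit or range.

## Robot

A 6-joint arm with a two-finger parallel gripper is mounted at the origin on the work surface. World frame = base frame: x ahead of the robot, y to its left, z up, the work surface at z = 0. Lengths are in mm, angles in rad, forces in N, time in s.
With the tool pointing down it reaches from about 300 to 850 mm from the base axis. Payload 5.4 kg.
Tool frame: the origin (TCP) lies at the very end of the fingers, on their centre line; the grasp point (between the pads) lies 19 mm behind it; z points along the fingers, y is the line along which they close (so a half turn about z gives the same grasp; the last joint's range is limited). The gripper opens to 85 mm and grips with 20 to 120 N. Pads are 22 mm wide; open, the fingers measure 114 mm over their backs; the gripper's body (76 mm by 85 mm) begins 54 mm behind the grasp point. The pads swing forward as they close: fully open they stand 13 mm farther back than shut.
Start: joints at [-1.397, 0.158, 1.597, -0, 1.386, -0.21], TCP at [215.282, -533.16, 231.299] pointing down, gripper open.
Joint ranges: [-2.91, 2.91], [-0.94, 2.29], [0.18, 2.7], [-1.29, 4.43], [0.17, 2.64], [-3, 3]. Speed limits (rad/s): [2.57, 2.57, 3.14, 3.14, 3.14, 3.14].

## Interface

Orientations are given as a unit quaternion [w, x, y, z].
In Python, from bench import status, optics, manip gives the robot as it stands.
- The arm moves only by the tool drive_tool, never from a script. Its argument "plan" is a list of rows, each an object of numbers: "x", "y", "z": the shift along the tool's x, y, z in units of 40 mm (1.0 is 40 mm); "turn": the turn about the tool's z in degrees; "fingers": the opening, from -1 (shut) to 1 (fully open). A call has 1 to 12 rows; each row shifts and turns the commanded pose from where the row before left it, along the tool's axes as they then stand; what a row does not reach is not made up. A row lasts 1/12 s, in which the tool goes at most 41.7 mm and 7.16 degrees, less where a joint would pass 70% of its speed; a pose out of reach is approached as far as the arm can. A call is refused whole if a number of a shift passes 1 or a number of a turn 7.16, either way. A call with a gripper value outside its range is refused whole. The fingers move at their own pace and stop on an object; the grip force is fixed at half the most. Time passes only in rows, so rows that do not move let the fingers close. It gives the time, the measured TCP pose, the force, the opening and the grip force at its end, in the units of the state.
- status.get_state(): the state, without advancing time (a new reading comes with each control period).
- optics.get_image(name): name is "scene" or "top" or "wrist"; returns a dict with "img" (420x560x3 uint8, red, green, blue), "fov_y" (degrees; the focal length in pixels is half the picture's height over the tangent of half this angle, whatever the lens; pixels are square), "cx", "cy" (the principal point, pixels), "world_from_camera" (4x4, takes a point from camera to world coordinates). Camera axes: x right, y down, z forward; pixel columns grow to the right and rows downward; lengths in mm; the calibration is good to about 2 mm. The wrist camera is an equidistant fisheye: a pixel r from the principal point sees the ray r / f radians off the axis. A picture is of the moment at which its call begins. There is no depth.
- manip.sign_off(): hands the job in; it is judged then, once.
The state is a dict: "clock": time; "joints": joint angles; "dq": joint speeds; "effort": joint torques, N m; "tool_pos": TCP position; "eef_rot": TCP orientation; "force": force on the tool from outside, world axes, zero at the start; "wrist_torque": the same for the moment, N m; "width": opening from 0.0 (shut) to 1.0 (fully open); "gripper_force": force on a finger pad.
Only numpy, scipy, OpenCV 4.12 (cv2) and the standard library are available. Lean on these libraries where they do the work, as an engineer would, in place of code of your own. Each camera call takes 0.05 s, during which the arm holds its last target. There are 200 camera calls.

## Working session

There is one attempt and no reset: what is moved stays moved. The work goes in short steps, Python scripts to look and compute and a tool call to move; the robot and the scene stay as the last step left them, time stands still between calls to the robot, and variables do not carry over. Pictures are saved under pics/ and viewed, at most 10 in all, crops included, and the job is handed in when it is done.

Besides the shell and the picture viewer there is one more tool, called as name(argument=value, ...), one argument or row to a line, values as JSON. drive_tool: Moves the arm, as the interface text tells. Its arguments: {"type":"object","properties":{"plan":{"type":"array"}},"required":["plan"]}

```bash
mkdir -p pics; ls
cat > h.py <<'E'
import numpy as np, cv2
from bench import status, optics, manip
def shot(n,f):
    d=optics.get_image(n); cv2.imwrite('pics/'+f+'.png',d['img'][:,:,::-1]); np.save('pics/'+f+'.npy',d,allow_pickle=True); return d
def load(f): return np.load('pics/'+f+'.npy',allow_pickle=True).item()
def ray(d,u,v,fish=False):
    f=210/np.tan(np.radians(d['fov_y'])/2); a=np.array([u-d['cx'],v-d['cy']])
    if fish:
        r=np.linalg.norm(a); t=r/f; c=np.r_[a/max(r,1e-9)*np.sin(t),np.cos(t)]
    else: c=np.r_[a/f,1]
    W=np.array(d['world_from_camera']); return W[:3,3],W[:3,:3]@c
def onz(d,u,v,z,fish=False):
    o,r=ray(d,u,v,fish); return o+r*(z-o[2])/r[2]
def proj(d,p):
    W=np.array(d['world_from_camera']); c=W[:3,:3].T@(np.array(p)-W[:3,3]); f=210/np.tan(np.radians(d['fov_y'])/2)
    return c[:2]/c[2]*f+[d['cx'],d['cy']]
E
python3 - <<'E'
from h import *
for n in ('top','scene'):
    d=shot(n,n+'0'); print(n,d['fov_y'],d['cx'],d['cy'],np.round(d['world_from_camera'],2).tolist())
print(status.get_state())
E
```

```text
pics
top 54.64883083400248 278.17051140514207 201.99712980236947 [[0.03, -0.98, 0.18, 392.38], [-1.0, -0.03, -0.03, 20.72], [0.04, -0.18, -0.98, 1110.03], [0.0, 0.0, 0.0, 1.0]]
scene 44.42595237359481 280.3328749778411 213.83734750457137 [[0.81, 0.38, -0.45, 1162.65], [0.59, -0.52, 0.61, -795.69], [-0.0, -0.76, -0.65, 941.85], [0.0, 0.0, 0.0, 1.0]]
{'clock': 0.1, 'joints': array([-1.39709103e+00,  1.59005432e-01,  1.59806864e+00, -1.52775490e-05,
        1.38620295e+00, -2.10075861e-01]), 'dq': array([-0.00025495,  0.00071476, -0.00205439,  0.00040001, -0.00163192,
        0.00087092]), 'effort': array([-1.81139301e-03, -3.96992397e+01, -3.32335782e+01, -4.01596299e-04,
        4.29477674e-03,  3.68436315e-05]), 'tool_pos': array([ 215.19271488, -532.64631306,  230.42331854]), 'eef_rot': array([-8.42179207e-04,  9.81644811e-01,  1.90716428e-01,  7.80789716e-06]), 'force': array([-0.55448282, -0.3341533 , -0.75971126]), 'wrist_torque': array([-0.00609627,  0.02637842,  0.01152469]), 'gripper_force': 0.0, 'width': 0.9998651146822192}
```

View pics/top0.png

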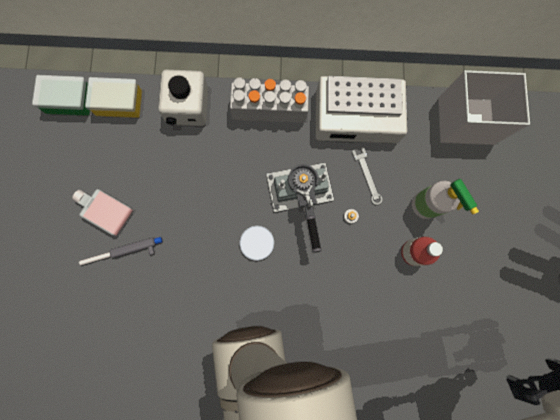

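View pics/scene0.png

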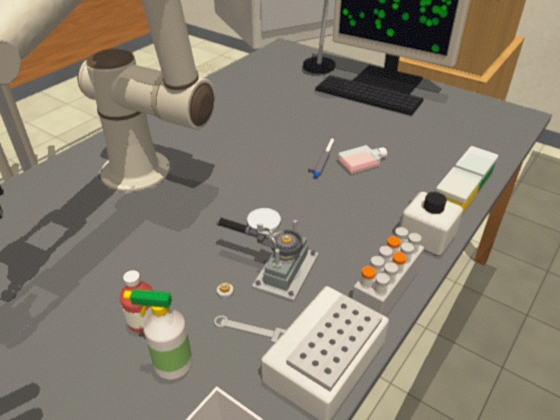

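The top view shows the nut's brass hexagon at about (303,178), the black sleeve from (309,218) to (317,250), and the lever just below the nut. The scene view shows the nut at (287,240) and the sleeve at (238,228).

Run:
```python
from h import *
d=load('top0'); s=load('scene0')
a=cv2.resize(d['img'][150:260,250:350],None,fx=5,fy=5,interpolation=cv2.INTER_CUBIC)
b=cv2.resize(s['img'][205:305,210:330],None,fx=4.5,fy=4.5,interpolation=cv2.INTER_CUBIC)[:450]
c=np.zeros((550,500+270,3),np.uint8); c[:,:500]=a; 
cv2.imwrite('pics/cropt.png',a[:,:,::-1]); cv2.imwrite('pics/crops.png',b[:,:,::-1])
h=cv2.cvtColor(d['img'],cv2.COLOR_RGB2HSV)[165:190,290:318]
m=((h[...,0]<28)&(h[...,0]>8)&(h[...,1]>90)&(h[...,2]>90)); v,u=np.nonzero(m); print('brass',u.mean()+290,v.mean()+165,m.sum())
n=onz(d,u.mean()+290,v.mean()+165,112);print(n)
g=d['img'][205:260,295:330].max(2); m=(g<32).astype(np.uint8)
k,l,st,ce=cv2.connectedComponentsWithStats(m); i=1+st[1:,4].argmax(); print(st[i],ce[i])
v,u=np.nonzero(l==i); p=np.array([onz(d,x+295,y+205,105)[:2] for x,y in zip(u,v)])
c=p.mean(0); w=np.linalg.svd(p-c)[2][0]; t=(p-c)@w; print(c,w,t.min(),t.max(), np.linalg.norm(c-n[:2]), np.degrees(np.arctan2(*(c-n[:2])[::-1])))
```

```text
brass 302.94444444444446 178.09259259259258 54
[639.22700787 -71.6457748  112.        ]
[12 15  9 28 80] [16.1375 28.3875]
[500.43777092 -95.11210025] [-0.98277579 -0.1848019 ] -34.597617460219595 34.419187853676235 140.75908754193253 -170.40325769384555
```

View pics/cropt.png

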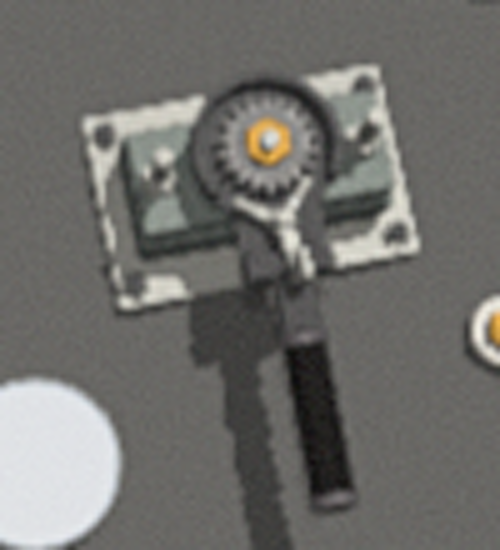

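View pics/crops.png

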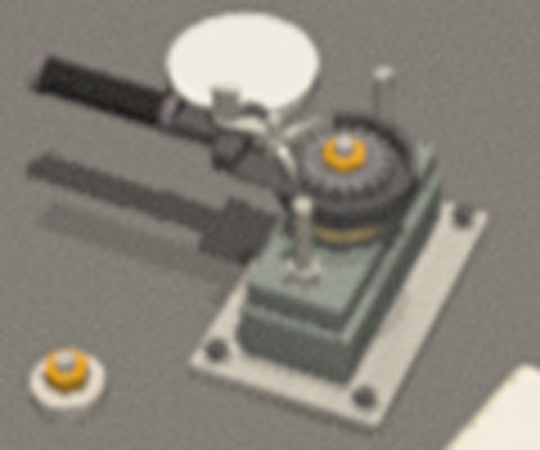

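The crops show the ratchet close to zero, pointing along the vise's -x. The fin is bright, at about (300,255) in the top crop, on the counter-clockwise (loosen) side. The nut is at (639,-72), and the measured grip radius of 141 mm fits the given 140. I'll lift clear first, then approach the fin with the fingers shut.

drive_tool(
  plan=[
    {"z": -1,"turn": 6,"fingers": -1},
    {"z": -1,"turn": 6,"fingers": -1},
    {"x": 0.67,"y": -0.53,"fingers": -1},
    {"x": 0.67,"y": -0.53,"fingers": -1},
    {"x": 0.67,"y": -0.53,"fingers": -1},
    {"x": 0.67,"y": -0.53,"fingers": -1},
    {"x": 0.67,"y": -0.53,"fingers": -1},
    {"x": 0.67,"y": -0.53,"fingers": -1},
    {"x": 0.67,"y": -0.53,"fingers": -1},
    {"x": 0.67,"y": -0.53,"fingers": -1},
    {"x": 0.67,"y": -0.53,"fingers": -1},
    {"x": 0.67,"y": -0.53,"fingers": -1},
  ],
)

```text
validation failed for argument at $.pl...
```

drive_tool(
  plan=[
    {"x": 0.67,"y": -0.53},
    {"x": 0.67,"y": -0.53},
    {"x": 0.4,"y": -0.3},
    {"x": 0,"y": 0},
    {"x": 0,"y": 0},
  ],
)

```text
validation failed for argument at $.pl...
```

Run:
```python
from h import *
from scipy.spatial.transform import Rotation as R
d=load('top0'); print(proj(d,[574.6,-91.4,130]))
s=status.get_state(); q=s['eef_rot']; M=R.from_quat(np.r_[q[1:],q[0]]).as_matrix(); print(s['tool_pos'],M.round(3).tolist(),s['force'],s['joints'],s['clock'])
w=shot('wrist','w1'); print(w['fov_y'],w['cx'],w['cy'])
for n,z in(('nut',[639,-72,112]),('fin',[574.6,-91.4,137]),('grip',[501,-95,112])):
    W=np.array(w['world_from_camera']); c=W[:3,:3].T@(np.array(z)-W[:3,3]); f=210/np.tan(np.radians(w['fov_y'])/2); t=np.arccos(c[2]/np.linalg.norm(c)); print(n,c[:2]/np.linalg.norm(c[:2])*t*f+[w['cx'],w['cy']])
```

```text
[311.21193063 202.19642689]
[ 215.19271488 -532.64631306  230.42331854] [[0.927, 0.374, -0.0], [0.374, -0.927, 0.002], [0.0, -0.002, -1.0]] [-0.55448282 -0.3341533  -0.75971126] [-1.39709103e+00  1.59005432e-01  1.59806864e+00 -1.52775490e-05
  1.38620295e+00 -2.10075861e-01] 0.1
65.70646984690485 277.8461187432868 210.00459752958494
nut [  80.59248359 -194.1426558 ]
fin [  55.55601827 -177.27185554]
grip [  35.69344167 -128.69361213]
```

View pics/w1.png

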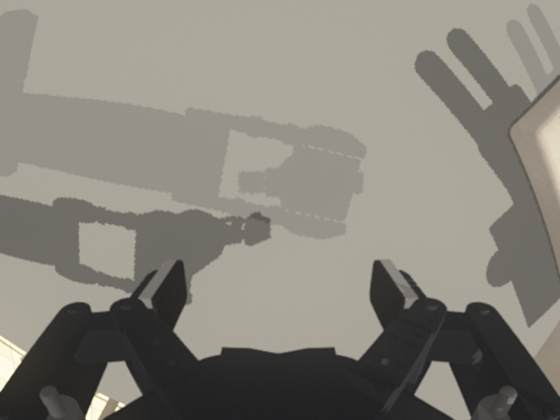

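Both move calls were rejected, so the arm hasn't moved: the wrist view shows only bare bench and the arm's shadow. My predicted fin pixel (311,202) does match the top view. I'll retry with every key in each row.

drive_tool(
  plan=[
    {"x": 0,"y": 0,"z": -1,"turn": 6,"fingers": -1},
    {"x": 0,"y": 0,"z": -1,"turn": 6,"fingers": -1},
  ],
)

```text
clock: 0.32
tool_pos: [214.9, -531.0, 308.5]
eef_rot: [-0.004, 0.996, 0.085, -0.0]
force: [0.1, -0.0, 1.3]
width: 0.745
gripper_force: 0.0
```

drive_tool(
  plan=[
    {"x": 0.67,"y": -0.53,"z": 0,"turn": 0,"fingers": -1},
    {"x": 0.67,"y": -0.53,"z": 0,"turn": 0,"fingers": -1},
    {"x": 0.67,"y": -0.53,"z": 0,"turn": 0,"fingers": -1},
    {"x": 0.67,"y": -0.53,"z": 0,"turn": 0,"fingers": -1},
    {"x": 0.67,"y": -0.53,"z": 0,"turn": 0,"fingers": -1},
    {"x": 0.67,"y": -0.53,"z": 0,"turn": 0,"fingers": -1},
    {"x": 0.67,"y": -0.53,"z": 0,"turn": 0,"fingers": -1},
    {"x": 0.67,"y": -0.53,"z": 0,"turn": 0,"fingers": -1},
    {"x": 0.67,"y": -0.53,"z": 0,"turn": 0,"fingers": -1},
    {"x": 0.67,"y": -0.53,"z": 0,"turn": 0,"fingers": -1},
    {"x": 0.67,"y": -0.53,"z": 0,"turn": 0,"fingers": -1},
    {"x": 0.67,"y": -0.53,"z": 0,"turn": 0,"fingers": -1},
  ],
)

```text
clock: 1.32
tool_pos: [488.6, -225.2, 311.0]
eef_rot: [-0.0, 0.996, 0.087, -0.0]
force: [0.8, -0.6, -0.5]
width: -0.002
gripper_force: 0.0
```

drive_tool(
  plan=[
    {"x": 0.67,"y": -0.53,"z": 0,"turn": 0,"fingers": -1},
    {"x": 0.67,"y": -0.53,"z": 0,"turn": 0,"fingers": -1},
    {"x": 0,"y": 0,"z": 0,"turn": 0,"fingers": -1},
    {"x": 0,"y": 0,"z": 0,"turn": 0,"fingers": -1},
  ],
)

```text
clock: 1.65
tool_pos: [533.8, -174.4, 310.7]
eef_rot: [-0.0, 0.996, 0.089, -0.001]
force: [0.3, 0.3, -0.2]
width: 0.003
gripper_force: 0.0
```

```bash
cat >> h.py <<'E'
from scipy.spatial.transform import Rotation as R
def st():
    s=status.get_state(); q=s['eef_rot']; M=R.from_quat(np.r_[q[1:],q[0]]).as_matrix(); return s,M
def fproj(w,z):
    W=np.array(w['world_from_camera']); c=W[:3,:3].T@(np.array(z)-W[:3,3]); f=210/np.tan(np.radians(w['fov_y'])/2); t=np.arccos(c[2]/np.linalg.norm(c)); return c[:2]/np.linalg.norm(c[:2])*t*f+[w['cx'],w['cy']]
E
python3 - <<'E'
from h import *
s,M=st(); print(s['tool_pos'],M.round(3).tolist(),s['force'],s['joints'],s['clock'])
print('to P0 in tool',(M.T@(np.array([580,-121,119])-s['tool_pos'])/40).round(2))
w=shot('wrist','w2')
for n,z in(('nut',[639,-72,112]),('fin',[574.6,-91.4,137]),('grip',[501,-95,112])): print(n,fproj(w,z))
E
```

```text
[ 533.79574288 -174.38298714  310.70901965] [[0.984, 0.177, -0.001], [0.177, -0.984, 0.0], [-0.001, -0.001, -1.0]] [ 0.33952556  0.33949478 -0.21334002] [-5.30766666e-01  8.28355611e-02  1.52379842e+00 -2.83994006e-04
  1.53607099e+00  8.62530942e-01] 1.65
to P0 in tool [ 1.38 -1.11  4.79]
nut [199.93710636  73.36719979]
fin [202.50582081 136.66933848]
grip [202.17970806 202.37637595]
```

View pics/w2.png

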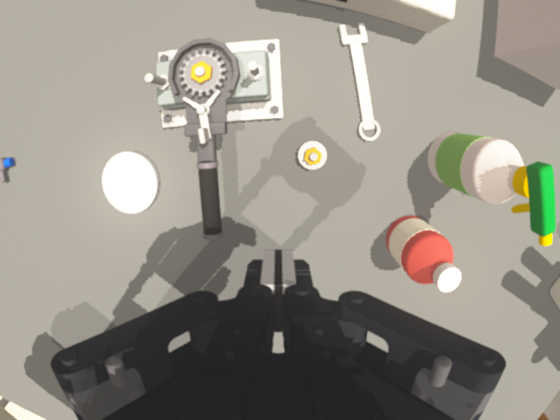

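The wrist view shows the nut at (201,71) against a predicted (200,73), the fin at about (205,130) and the sleeve centre at about (209,198), so the estimate is within a few mm. Next I'll go beside the fin and descend.

drive_tool(
  plan=[
    {"x": 0.7,"y": -0.55,"z": 0,"turn": 0,"fingers": -1},
    {"x": 0.7,"y": -0.55,"z": 0,"turn": 0,"fingers": -1},
    {"x": 0,"y": 0,"z": 0.8,"turn": 0,"fingers": -1},
    {"x": 0,"y": 0,"z": 0.8,"turn": 0,"fingers": -1},
    {"x": 0,"y": 0,"z": 0.8,"turn": 0,"fingers": -1},
    {"x": 0,"y": 0,"z": 0.8,"turn": 0,"fingers": -1},
    {"x": 0,"y": 0,"z": 0.8,"turn": 0,"fingers": -1},
    {"x": 0,"y": 0,"z": 0.8,"turn": 0,"fingers": -1},
    {"x": 0,"y": 0,"z": 0,"turn": 0,"fingers": -1},
    {"x": 0,"y": 0,"z": 0,"turn": 0,"fingers": -1},
    {"x": 0,"y": 0,"z": 0,"turn": 0,"fingers": -1},
  ],
)

```text
clock: 2.62
tool_pos: [581.7, -124.0, 121.5]
eef_rot: [0.001, 0.996, 0.086, 0.001]
force: [0.0, -0.7, 0.7]
width: -0.0
gripper_force: 0.0
```

drive_tool(
  plan=[
    {"x": 0,"y": -0.12,"z": 0,"turn": 0,"fingers": -1},
    {"x": 0,"y": -0.12,"z": 0,"turn": 0,"fingers": -1},
    {"x": 0,"y": 0,"z": 0,"turn": 0,"fingers": -1},
  ],
)

```text
clock: 2.87
tool_pos: [580.0, -112.7, 121.2]
eef_rot: [0.001, 0.996, 0.087, 0.001]
force: [1.4, 0.3, 0.8]
width: -0.005
gripper_force: 0.0
```

drive_tool(
  plan=[
    {"x": 0,"y": -0.1,"z": 0,"turn": 0,"fingers": -1},
    {"x": 0,"y": -0.1,"z": 0,"turn": 0,"fingers": -1},
    {"x": 0,"y": 0,"z": 0,"turn": 0,"fingers": -1},
  ],
)

```text
clock: 3.12
tool_pos: [577.8, -104.6, 119.6]
eef_rot: [-0.0, 0.996, 0.087, 0.0]
force: [0.8, 0.1, -0.1]
width: 0.0
gripper_force: 0.0
```

drive_tool(
  plan=[
    {"x": 0,"y": -0.1,"z": 0,"turn": 0,"fingers": -1},
    {"x": 0,"y": 0,"z": 0,"turn": 0,"fingers": -1},
  ],
)

```text
clock: 3.28
tool_pos: [576.9, -100.8, 119.2]
eef_rot: [-0.0, 0.996, 0.087, -0.0]
force: [0.5, 0.7, -1.0]
width: -0.002
gripper_force: 0.0
```

drive_tool(
  plan=[
    {"x": 0,"y": -0.1,"z": 0,"turn": 0,"fingers": -1},
    {"x": 0,"y": 0,"z": 0,"turn": 0,"fingers": -1},
  ],
)

```text
clock: 3.45
tool_pos: [576.2, -96.9, 119.2]
eef_rot: [-0.0, 0.996, 0.087, -0.0]
force: [-1.0, 0.8, -0.1]
width: 0.001
gripper_force: 0.0
```

Run:
```python
from h import *
s,M=st(); w=shot('wrist','w3')
for n,z in(('nut',[639,-72,112]),('fin',[574.6,-91.4,137]),('fint',[571.8,-75.8,137]),('grip',[501,-95,112])): print(n,fproj(w,z))
```

```text
nut [249.15511693 127.9941439 ]
fin [265.96517373 287.89904854]
fint [229.78485095 287.44754718]
grip [254.24178251 369.19392948]
```

View pics/w3.png

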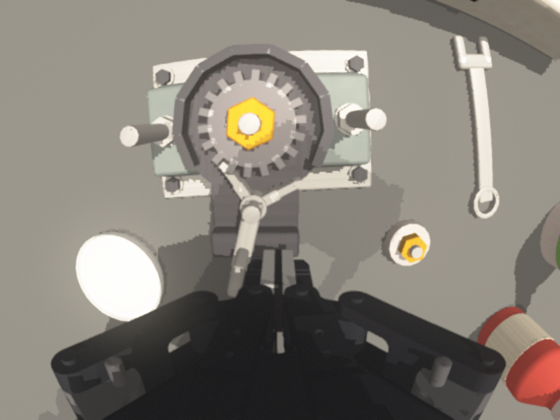

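The wrist view shows the lever snapped over: the fin is now at (240,262), on the clockwise side of its pivot (252,207), with a visible gap to the fingers. The left nose is at the gear, (227,165). I'll lift off, retract and measure the handle.

drive_tool(
  plan=[
    {"x": 0,"y": 0.2,"z": 0,"turn": 0,"fingers": -1},
    {"x": 0,"y": 0,"z": -0.9,"turn": 0,"fingers": -1},
    {"x": -0.2,"y": 0,"z": -0.9,"turn": 0,"fingers": -1},
    {"x": -0.5,"y": 0,"z": -0.8,"turn": 0,"fingers": -0.2},
    {"x": -0.7,"y": 0,"z": -0.5,"turn": 0,"fingers": -0.2},
    {"x": -0.8,"y": 0,"z": 0,"turn": 0,"fingers": -0.2},
    {"x": -0.8,"y": 0,"z": 0,"turn": 0,"fingers": -0.2},
    {"x": 0,"y": 0,"z": 0,"turn": 0,"fingers": -0.2},
    {"x": 0,"y": 0,"z": 0,"turn": 0,"fingers": -0.2},
  ],
)

```text
clock: 4.25
tool_pos: [458.7, -126.8, 243.4]
eef_rot: [0.0, 0.996, 0.086, 0.0]
force: [-0.3, 0.1, -0.3]
width: 0.4
gripper_force: 0.0
```

Run:
```python
from h import *
s,M=st(); w=shot('wrist','w4')
for n,z in(('nut',[639,-72,112]),('fint',[571.8,-75.8,137]),('grip',[501,-95,101])): print(n,fproj(w,z))
```

```text
nut [251.24460852 -11.11627308]
fint [237.58692986  55.79773281]
grip [250.77727364 146.2260732 ]
```

View pics/w4.png

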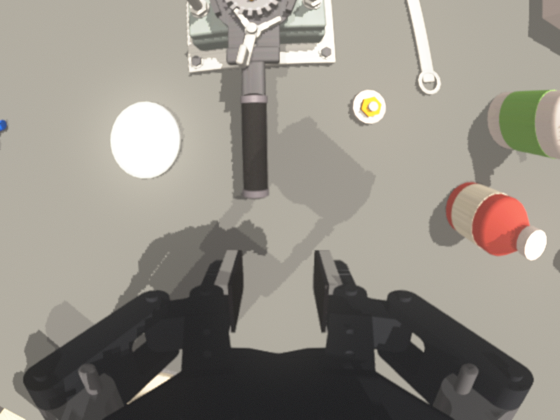

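The sleeve's centre is at (255.5,147) and the lever clearly sits at tighten. I'll compute the grip point, and the positions of the tall bystanders for clearance.

Run:
```python
from h import *
w=load('w4'); s,M=st()
i=w['img'].max(2); m=(i<40).astype(np.uint8); m[200:]=0; m[:90]=0
k,l,S,ce=cv2.connectedComponentsWithStats(m); j=l[147,255]; print(S[j],ce[j])
p=onz(w,*ce[j],101,True); print('grip',p, 'r',np.linalg.norm(p[:2]-[639,-72]),'ang',np.degrees(np.arctan2(p[1]+72,p[0]-639)))
print('nut/gear w4: pivot',onz(w,252,27,125,True))
w2=load('w2'); print('nut w2',onz(w2,201,71,112,True))
print('media top',onz(w2,447,277,150,True),'sprayer',onz(w2,490,170,150,True), onz(load('top0'),434,250,150),onz(load('top0'),445,197,150), onz(load('top0'),465,195,215))
print('delta tool',(M.T@(np.array([p[0],p[1],83])-s['tool_pos'])/40).round(2), 'yaw',np.degrees(np.arctan2(M[1,0],M[0,0])),s['joints'])
```

```text
[     0      0    560    420 235200] [279.5 209.5]
grip [ 448.79370486 -129.6334455   101.        ] r 198.7461917868583 ang -163.14293264185264
nut/gear w4: pivot [599.71970181 -80.92843184 125.        ]
nut w2 [641.66923704 -72.6874951  112.        ]
media top [ 473.10466855 -383.65680185  150.        ] sprayer [ 603.66143697 -397.03288445  150.        ] [ 465.14767877 -384.44724394  150.        ] [ 595.16505818 -417.13129063  150.        ] [ 587.73492819 -434.1423796   215.        ]
delta tool [-0.29  0.02  4.02] yaw 9.922892277105802 [-5.23461974e-01 -1.11791816e-01  1.84746059e+00  2.05151319e-04
  1.40468800e+00  8.74113759e-01]
```

Run:
```python
from h import *
w=load('w4'); s,M=st(); n=np.array([640,-72])
for px in ((254.5,100),(255.5,147),(257,192)):
    p=onz(w,*px,101,True); print(p.round(1),np.linalg.norm(p[:2]-n),np.degrees(np.arctan2(p[1]+72,p[0]-640)))
p=onz(w,255.5,147,101,True)
print((M.T@(np.array([p[0],p[1],84])-s['tool_pos'])/40).round(2))
```

```text
[541.5 -91.5 101. ] 100.40460048756209 -168.78982282998774
[501.  -99.2 101. ] 141.63664820209445 -168.93099825063078
[ 461.4 -106.9  101. ] 182.01276951971752 -168.93091058177188
[ 1.13 -0.51  3.99]
```

drive_tool(
  plan=[
    {"x": 0.56,"y": -0.26,"z": 0,"turn": -1,"fingers": -0.2},
    {"x": 0.56,"y": -0.26,"z": 0,"turn": 0,"fingers": -0.2},
    {"x": 0,"y": 0,"z": 0,"turn": 0,"fingers": -0.2},
    {"x": 0,"y": 0,"z": 0.6,"turn": 0,"fingers": -0.2},
    {"x": 0,"y": 0,"z": 0.7,"turn": 0,"fingers": -0.2},
    {"x": 0,"y": 0,"z": 0.7,"turn": 0,"fingers": -0.2},
    {"x": 0,"y": 0,"z": 0.7,"turn": 0,"fingers": -0.2},
    {"x": 0,"y": 0,"z": 0.7,"turn": 0,"fingers": -0.2},
    {"x": 0,"y": 0,"z": 0.6,"turn": 0,"fingers": -0.2},
    {"x": 0,"y": 0,"z": 0,"turn": 0,"fingers": -0.2},
    {"x": 0,"y": 0,"z": 0,"turn": 0,"fingers": -0.2},
  ],
)

```text
clock: 5.22
tool_pos: [499.5, -97.3, 82.4]
eef_rot: [-0.001, 0.995, 0.096, -0.001]
force: [1.0, -0.8, 0.9]
width: 0.402
gripper_force: 0.0
```

Run:
```python
from h import *
s,M=st(); print(s['tool_pos'],s['force'],s['wrist_torque'],s['clock'],np.degrees(np.arctan2(M[1,0],M[0,0])))
# chord rows for n deg clockwise: shift in tool frame with prior axes
for a in (2,3,5,6): 
    t=np.radians(a); print(a,'x',round(140*(1-np.cos(t))/40,4),'y',round(-140*np.sin(t)/40,4))
```

```text
[499.50703974 -97.34311167  82.38074974] [ 0.95271575 -0.81615322  0.9301285 ] [-0.01369048  0.02862445  0.00014689] 5.2167 11.011164302125504
2 x 0.0021 y -0.1221
3 x 0.0048 y -0.1832
5 x 0.0133 y -0.305
6 x 0.0192 y -0.3658
```

drive_tool(
  plan=[
    {"x": 0.02,"y": -0.37,"z": 0,"turn": 6,"fingers": -0.2},
    {"x": 0.02,"y": -0.37,"z": 0,"turn": 6,"fingers": -0.2},
    {"x": 0.02,"y": -0.37,"z": 0,"turn": 6,"fingers": -0.2},
    {"x": 0.02,"y": -0.37,"z": 0,"turn": 6,"fingers": -0.2},
    {"x": 0.02,"y": -0.37,"z": 0,"turn": 6,"fingers": -0.2},
    {"x": 0,"y": 0,"z": 0,"turn": 0,"fingers": -0.2},
    {"x": 0,"y": 0,"z": 0,"turn": 0,"fingers": -0.2},
  ],
)

```text
clock: 5.8
tool_pos: [507.0, -25.1, 85.6]
eef_rot: [0.001, 0.987, -0.163, 0.002]
force: [-0.3, -2.2, 1.4]
width: 0.4
gripper_force: 1.0
```

```bash
cat >> h.py <<'E'
def rep(c=(640,-72)):
    s,M=st(); p=s['tool_pos'][:2]-c; r=np.linalg.norm(p); u=p/r; F=s['force']
    print('t',s['clock'],'r %.1f'%r,'phi %.1f'%((-169.5-np.degrees(np.arctan2(p[1],p[0])))%360),'yawerr %.1f'%(np.degrees(np.arctan2(M[0,0]*-u[1]+M[1,0]*u[0],-M[:2,0]@u))),'z %.1f'%s['tool_pos'][2],'F',F.round(1),'tan(ccw+) %.1f rad %.1f'%(F[:2]@[-u[1],u[0]],F[:2]@u),'T %.2f'%(F[:2]@[-u[1],u[0]]*r/1000),s['wrist_torque'].round(2),'j',s['joints'].round(2))
E
python3 -c "
from h import *
rep()"
```

```text
t 5.8 r 141.1 phi 29.9 yawerr -0.6 z 85.6 F [-0.3 -2.2  1.4] tan(ccw+) 2.1 rad -0.4 T 0.30 [-0.32  0.07  0.04] j [-0.29  0.15  1.91 -0.    1.07  1.61]
```

drive_tool(
  plan=[
    {"x": 0.02,"y": -0.37,"z": 0,"turn": 6,"fingers": -0.2},
    {"x": 0.02,"y": -0.37,"z": 0,"turn": 6,"fingers": -0.2},
    {"x": 0.02,"y": -0.37,"z": 0,"turn": 6,"fingers": -0.2},
    {"x": 0.02,"y": -0.37,"z": 0,"turn": 6,"fingers": -0.2},
  ],
)

```text
clock: 6.13
tool_pos: [536.9, 24.4, 85.2]
eef_rot: [0.001, 0.93, -0.368, 0.002]
force: [-1.4, -5.2, 2.1]
width: 0.403
gripper_force: 2.5
```

```bash
python3 -c "
from h import *
rep()"
```

```text
t 6.1333 r 141.1 phi 53.6 yawerr 0.1 z 85.2 F [-1.4 -5.2  2.1] tan(ccw+) 4.7 rad -2.5 T 0.67 [-0.88  0.19  0.04] j [-0.18  0.22  1.83 -0.    1.08  2.15]
```

The torque reads 0.67 N m while turning, so the nut is running down. Now the return stroke.

drive_tool(
  plan=[
    {"x": 0.02,"y": 0.37,"z": 0,"turn": -6,"fingers": -0.2},
    {"x": 0.02,"y": 0.37,"z": 0,"turn": -6,"fingers": -0.2},
    {"x": 0.02,"y": 0.37,"z": 0,"turn": -6,"fingers": -0.2},
    {"x": 0.02,"y": 0.37,"z": 0,"turn": -6,"fingers": -0.2},
    {"x": 0.02,"y": 0.37,"z": 0,"turn": -6,"fingers": -0.2},
    {"x": 0.02,"y": 0.37,"z": 0,"turn": -6,"fingers": -0.2},
    {"x": 0.02,"y": 0.37,"z": 0,"turn": -6,"fingers": -0.2},
    {"x": 0.02,"y": 0.37,"z": 0,"turn": -6,"fingers": -0.2},
    {"x": 0.02,"y": 0.37,"z": 0,"turn": -6,"fingers": -0.2},
  ],
)

```text
clock: 6.88
tool_pos: [500.5, -99.2, 84.4]
eef_rot: [0.0, 0.995, 0.099, 0.001]
force: [0.5, 0.2, -1.0]
width: 0.402
gripper_force: 0.5
```

drive_tool(
  plan=[
    {"x": 0.02,"y": 0.37,"z": 0,"turn": -6,"fingers": -0.2},
    {"x": 0.02,"y": 0.37,"z": 0,"turn": -6,"fingers": -0.2},
    {"x": 0.02,"y": 0.37,"z": 0,"turn": -6,"fingers": -0.2},
    {"x": 0.02,"y": 0.37,"z": 0,"turn": -6,"fingers": -0.2},
    {"x": 0.02,"y": 0.37,"z": 0,"turn": -6,"fingers": -0.2},
    {"x": 0.02,"y": 0.37,"z": 0,"turn": -6,"fingers": -0.2},
    {"x": 0.02,"y": 0.37,"z": 0,"turn": -6,"fingers": -0.2},
    {"x": 0.02,"y": 0.37,"z": 0,"turn": -6,"fingers": -0.2},
    {"x": 0.02,"y": 0.37,"z": 0,"turn": -6,"fingers": -0.2},
  ],
)

```text
clock: 7.63
tool_pos: [580.2, -200.7, 84.4]
eef_rot: [0.0, 0.842, 0.54, 0.0]
force: [-0.0, -0.3, 0.3]
width: 0.397
gripper_force: 0.3
```

```bash
python3 -c "
from h import *
rep()"
```

```text
t 7.6333 r 142.0 phi 305.4 yawerr -0.3 z 84.4 F [-0.  -0.3  0.3] tan(ccw+) 0.1 rad 0.3 T 0.01 [-0.    0.15  0.01] j [-0.53  0.4   1.6   0.    1.13 -0.1 ]
```

drive_tool(
  plan=[
    {"x": 0.02,"y": -0.37,"z": 0,"turn": 6,"fingers": -0.2},
    {"x": 0.02,"y": -0.37,"z": 0,"turn": 6,"fingers": -0.2},
    {"x": 0.02,"y": -0.37,"z": 0,"turn": 6,"fingers": -0.2},
    {"x": 0.02,"y": -0.37,"z": 0,"turn": 6,"fingers": -0.2},
    {"x": 0.02,"y": -0.37,"z": 0,"turn": 6,"fingers": -0.2},
  ],
)

```text
clock: 8.05
tool_pos: [524.6, -154.2, 85.0]
eef_rot: [0.002, 0.954, 0.299, 0.002]
force: [2.8, -4.8, -2.2]
width: 0.402
gripper_force: 2.6
```

```bash
python3 -c "
from h import *
rep()"
```

```text
t 8.05 r 141.7 phi 335.0 yawerr 0.7 z 85.0 F [ 2.8 -4.8 -2.2] tan(ccw+) 5.5 rad 0.5 T 0.78 [-0.64 -0.55  0.07] j [-0.51  0.24  1.81 -0.    1.09  0.46]
```

drive_tool(
  plan=[
    {"x": 0.02,"y": -0.37,"z": 0,"turn": 6,"fingers": -0.2},
    {"x": 0.02,"y": -0.37,"z": 0,"turn": 6,"fingers": -0.2},
  ],
)

```text
clock: 8.22
tool_pos: [510.1, -128.1, 85.0]
eef_rot: [0.002, 0.98, 0.198, 0.001]
force: [2.1, -4.5, -1.1]
width: 0.397
gripper_force: 2.6
```

```bash
python3 -c "
from h import *
rep()"
```

```text
t 8.2167 r 141.5 phi 347.1 yawerr 0.6 z 85.0 F [ 2.1 -4.5 -1.1] tan(ccw+) 5.0 rad -0.2 T 0.71 [-0.79 -0.32  0.07] j [-0.48  0.2   1.86 -0.    1.08  0.7 ]
```

drive_tool(
  plan=[
    {"x": 0.02,"y": -0.37,"z": 0,"turn": 6,"fingers": -0.2},
    {"x": 0.02,"y": -0.37,"z": 0,"turn": 6,"fingers": -0.2},
  ],
)

```text
clock: 8.38
tool_pos: [501.4, -99.6, 85.0]
eef_rot: [0.002, 0.996, 0.094, 0.001]
force: [1.3, -5.8, -0.6]
width: 0.401
gripper_force: 2.6
```

```bash
python3 -c "
from h import *
rep()"
```

```text
t 8.3833 r 141.3 phi 359.2 yawerr 0.5 z 85.0 F [ 1.3 -5.8 -0.6] tan(ccw+) 5.9 rad -0.1 T 0.83 [-0.85 -0.18  0.01] j [-0.43  0.16  1.91 -0.    1.07  0.95]
```

drive_tool(
  plan=[
    {"x": 0.02,"y": -0.37,"z": 0,"turn": 6,"fingers": -0.2},
    {"x": 0.02,"y": -0.37,"z": 0,"turn": 6,"fingers": -0.2},
  ],
)

```text
clock: 8.55
tool_pos: [498.8, -69.9, 85.0]
eef_rot: [0.002, 1.0, -0.01, 0.001]
force: [0.4, -5.7, 0.7]
width: 0.402
gripper_force: 2.6
```

drive_tool(
  plan=[
    {"x": 0.02,"y": -0.37,"z": 0,"turn": 6,"fingers": -0.2},
    {"x": 0.02,"y": -0.37,"z": 0,"turn": 6,"fingers": -0.2},
  ],
)

```text
clock: 8.72
tool_pos: [502.5, -40.2, 85.0]
eef_rot: [0.001, 0.993, -0.115, 0.001]
force: [-0.6, -4.9, 0.1]
width: 0.399
gripper_force: 2.6
```

drive_tool(
  plan=[
    {"x": 0.02,"y": -0.37,"z": 0,"turn": 6,"fingers": -0.2},
    {"x": 0.02,"y": -0.37,"z": 0,"turn": 6,"fingers": -0.2},
  ],
)

```text
clock: 8.88
tool_pos: [512.3, -12.0, 84.9]
eef_rot: [0.001, 0.976, -0.218, 0.001]
force: [-1.2, -5.8, 1.9]
width: 0.4
gripper_force: 2.6
```

drive_tool(
  plan=[
    {"x": 0.02,"y": -0.37,"z": 0,"turn": 6,"fingers": -0.2},
    {"x": 0.02,"y": -0.37,"z": 0,"turn": 6,"fingers": -0.2},
  ],
)

```text
clock: 9.05
tool_pos: [527.7, 13.4, 84.9]
eef_rot: [0.001, 0.948, -0.318, 0.001]
force: [-1.2, -6.4, 1.7]
width: 0.398
gripper_force: 2.6
```

drive_tool(
  plan=[
    {"x": 0.02,"y": -0.37,"z": 0,"turn": 6,"fingers": -0.2},
  ],
)

```text
clock: 9.13
tool_pos: [537.3, 24.8, 84.9]
eef_rot: [0.001, 0.93, -0.368, 0.001]
force: [-0.6, -6.1, 3.3]
width: 0.397
gripper_force: 2.5
```

```bash
python3 -c "
from h import *
rep()"
```

```text
t 9.1333 r 141.1 phi 53.8 yawerr -0.2 z 84.9 F [-0.6 -6.1  3.3] tan(ccw+) 4.9 rad -3.7 T 0.68 [-0.92  0.21  0.16] j [-0.18  0.23  1.83 -0.    1.09  2.15]
```

Still running free, so I'll take the next stroke.

drive_tool(
  plan=[
    {"x": 0.02,"y": 0.37,"z": 0,"turn": -6,"fingers": -0.2},
    {"x": 0.02,"y": 0.37,"z": 0,"turn": -6,"fingers": -0.2},
    {"x": 0.02,"y": 0.37,"z": 0,"turn": -6,"fingers": -0.2},
    {"x": 0.02,"y": 0.37,"z": 0,"turn": -6,"fingers": -0.2},
    {"x": 0.02,"y": 0.37,"z": 0,"turn": -6,"fingers": -0.2},
    {"x": 0.02,"y": 0.37,"z": 0,"turn": -6,"fingers": -0.2},
    {"x": 0.02,"y": 0.37,"z": 0,"turn": -6,"fingers": -0.2},
    {"x": 0.02,"y": 0.37,"z": 0,"turn": -6,"fingers": -0.2},
    {"x": 0.02,"y": 0.37,"z": 0,"turn": -6,"fingers": -0.2},
  ],
)

```text
clock: 9.88
tool_pos: [501.3, -99.0, 84.4]
eef_rot: [0.0, 0.995, 0.099, 0.001]
force: [0.3, 0.7, -0.1]
width: 0.401
gripper_force: 0.6
```

drive_tool(
  plan=[
    {"x": 0.02,"y": 0.37,"z": 0,"turn": -6,"fingers": -0.2},
    {"x": 0.02,"y": 0.37,"z": 0,"turn": -6,"fingers": -0.2},
    {"x": 0.02,"y": 0.37,"z": 0,"turn": -6,"fingers": -0.2},
    {"x": 0.02,"y": 0.37,"z": 0,"turn": -6,"fingers": -0.2},
    {"x": 0.02,"y": 0.37,"z": 0,"turn": -6,"fingers": -0.2},
    {"x": 0.02,"y": 0.37,"z": 0,"turn": -6,"fingers": -0.2},
    {"x": 0.02,"y": 0.37,"z": 0,"turn": -6,"fingers": -0.2},
    {"x": 0.02,"y": 0.37,"z": 0,"turn": -6,"fingers": -0.2},
    {"x": 0.02,"y": 0.37,"z": 0,"turn": -6,"fingers": -0.2},
  ],
)

```text
clock: 10.63
tool_pos: [580.9, -200.6, 84.4]
eef_rot: [0.0, 0.842, 0.54, 0.0]
force: [-0.9, 0.4, 0.5]
width: 0.399
gripper_force: 0.3
```

drive_tool(
  plan=[
    {"x": 0.02,"y": -0.37,"z": 0,"turn": 6,"fingers": -0.2},
    {"x": 0.02,"y": -0.37,"z": 0,"turn": 6,"fingers": -0.2},
    {"x": 0.02,"y": -0.37,"z": 0,"turn": 6,"fingers": -0.2},
  ],
)

```text
clock: 10.88
tool_pos: [545.1, -176.7, 85.0]
eef_rot: [0.003, 0.918, 0.397, 0.002]
force: [2.7, -2.3, -2.0]
width: 0.402
gripper_force: 2.6
```

drive_tool(
  plan=[
    {"x": 0.02,"y": -0.37,"z": 0,"turn": 6,"fingers": -0.2},
    {"x": 0.02,"y": -0.37,"z": 0,"turn": 6,"fingers": -0.2},
  ],
)

```text
clock: 11.05
tool_pos: [525.2, -154.1, 85.0]
eef_rot: [0.002, 0.954, 0.299, 0.001]
force: [2.8, -4.5, -1.5]
width: 0.399
gripper_force: 2.7
```

```bash
python3 -c "
from h import *
rep()"
```

```text
t 11.05 r 141.2 phi 334.9 yawerr 0.8 z 85.0 F [ 2.8 -4.5 -1.5] tan(ccw+) 5.3 rad 0.3 T 0.75 [-0.64 -0.41  0.05] j [-0.51  0.25  1.8  -0.    1.09  0.46]
```

drive_tool(
  plan=[
    {"x": 0.02,"y": -0.37,"z": 0,"turn": 6,"fingers": -0.2},
    {"x": 0.02,"y": -0.37,"z": 0,"turn": 6,"fingers": -0.2},
  ],
)

```text
clock: 11.22
tool_pos: [510.8, -128.2, 85.0]
eef_rot: [0.002, 0.98, 0.198, 0.001]
force: [3.9, -8.6, -2.9]
width: 0.399
gripper_force: 4.2
```

drive_tool(
  plan=[
    {"x": 0.02,"y": -0.37,"z": 0,"turn": 6,"fingers": -0.2},
    {"x": 0.02,"y": -0.37,"z": 0,"turn": 6,"fingers": -0.2},
  ],
)

```text
clock: 11.38
tool_pos: [502.3, -100.7, 85.0]
eef_rot: [0.003, 0.996, 0.094, 0.002]
force: [1.8, -11.2, -2.7]
width: 0.395
gripper_force: 5.6
```

drive_tool(
  plan=[
    {"x": 0.02,"y": -0.37,"z": 0,"turn": 6,"fingers": -0.2},
    {"x": 0.02,"y": -0.37,"z": 0,"turn": 6,"fingers": -0.2},
  ],
)

```text
clock: 11.55
tool_pos: [499.5, -71.6, 84.9]
eef_rot: [0.004, 1.0, -0.01, 0.001]
force: [-1.0, -14.2, -1.6]
width: 0.397
gripper_force: 6.9
```

drive_tool(
  plan=[
    {"x": 0.02,"y": -0.37,"z": 0,"turn": 6,"fingers": -0.2},
    {"x": 0.02,"y": -0.37,"z": 0,"turn": 6,"fingers": -0.2},
  ],
)

```text
clock: 11.72
tool_pos: [502.8, -42.5, 84.9]
eef_rot: [0.004, 0.993, -0.114, 0.001]
force: [-4.5, -15.8, 0.2]
width: 0.401
gripper_force: 8.2
```

The torque is now about 2.3 N m, inside the band. I'll back off at once, centre on the bar and lift clear.

drive_tool(
  plan=[
    {"x": 0,"y": 0.13,"z": 0,"turn": 0,"fingers": -0.2},
    {"x": 0,"y": 0.05,"z": 0,"turn": 0,"fingers": -0.2},
    {"x": 0,"y": 0,"z": 0,"turn": 0,"fingers": -0.2},
    {"x": 0,"y": 0,"z": 0,"turn": 0,"fingers": -0.2},
  ],
)

```text
clock: 12.05
tool_pos: [502.1, -49.3, 84.9]
eef_rot: [0.003, 0.994, -0.112, 0.002]
force: [-1.6, -11.4, -0.6]
width: 0.401
gripper_force: 5.5
```

```bash
python3 -c "
from h import *
rep()"
```

```text
t 12.05 r 139.8 phi 19.8 yawerr 3.5 z 84.9 F [ -1.6 -11.4  -0.6] tan(ccw+) 11.5 rad -0.3 T 1.60 [-1.74  0.12  0.21] j [-0.33  0.14  1.92 -0.01  1.07  1.46]
```

The handle is springing back with the fingers, so I'll keep easing off until the contact goes.

drive_tool(
  plan=[
    {"x": 0,"y": 0.15,"z": 0,"turn": 0,"fingers": -0.2},
    {"x": 0,"y": 0,"z": 0,"turn": 0,"fingers": -0.2},
    {"x": 0,"y": 0,"z": 0,"turn": 0,"fingers": -0.2},
  ],
)

```text
clock: 12.3
tool_pos: [501.7, -55.1, 85.2]
eef_rot: [0.002, 0.994, -0.112, 0.003]
force: [2.8, -8.9, -2.9]
width: 0.402
gripper_force: 4.6
```

drive_tool(
  plan=[
    {"x": 0,"y": 0.12,"z": 0,"turn": 0,"fingers": -0.2},
    {"x": 0,"y": 0,"z": 0,"turn": 0,"fingers": -0.2},
    {"x": 0,"y": 0,"z": 0,"turn": 0,"fingers": -0.2},
  ],
)

```text
clock: 12.55
tool_pos: [500.9, -59.4, 85.4]
eef_rot: [0.002, 0.994, -0.112, 0.003]
force: [2.7, -7.5, -2.0]
width: 0.396
gripper_force: 3.9
```

```bash
python3 -c "
from h import *
rep()
w=shot('wrist','w5')"
```

```text
t 12.55 r 139.7 phi 15.7 yawerr 7.7 z 85.4 F [ 2.7 -7.5 -2. ] tan(ccw+) 7.2 rad -3.3 T 1.01 [-1.21 -0.5   0.13] j [-0.36  0.14  1.93 -0.    1.07  1.44]
```

View pics/w5.png

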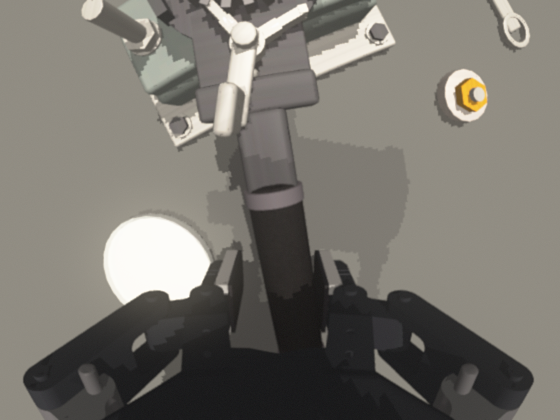

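The view shows the bar still touching the right-hand finger (bar edge and finger at about (316,290)), with the lever at tighten. I'll keep easing off.

drive_tool(
  plan=[
    {"x": 0,"y": 0.15,"z": 0,"turn": -5,"fingers": -0.2},
    {"x": 0,"y": 0.15,"z": 0,"turn": -5,"fingers": -0.2},
    {"x": 0,"y": 0,"z": 0,"turn": 0,"fingers": -0.2},
    {"x": 0,"y": 0,"z": 0,"turn": 0,"fingers": -0.2},
  ],
)

```text
clock: 12.93
tool_pos: [498.6, -70.5, 85.4]
eef_rot: [0.002, 1.0, -0.025, 0.003]
force: [2.9, -4.3, 0.4]
width: 0.401
gripper_force: 2.4
```

```bash
python3 -c "
from h import *
rep()"
```

```text
t 12.9333 r 141.4 phi 11.1 yawerr 2.3 z 85.4 F [ 2.9 -4.3  0.4] tan(ccw+) 4.3 rad -2.9 T 0.60 [-0.7  -0.43  0.08] j [-0.38  0.14  1.93 -0.    1.07  1.24]
```

drive_tool(
  plan=[
    {"x": 0.01,"y": 0.25,"z": 0,"turn": -4,"fingers": -0.2},
    {"x": 0.01,"y": 0.25,"z": 0,"turn": -4,"fingers": -0.2},
    {"x": 0,"y": 0,"z": 0,"turn": 0,"fingers": -0.2},
    {"x": 0,"y": 0,"z": 0,"turn": 0,"fingers": -0.2},
  ],
)

```text
clock: 13.27
tool_pos: [497.3, -88.7, 84.2]
eef_rot: [0.0, 0.999, 0.043, 0.001]
force: [0.5, -0.1, 0.1]
width: 0.401
gripper_force: 0.2
```

```bash
python3 -c "
from h import *
rep()"
```

```text
t 13.2667 r 143.7 phi 3.8 yawerr 1.8 z 84.2 F [ 0.5 -0.1  0.1] tan(ccw+) 0.2 rad -0.5 T 0.02 [-0.14 -0.03  0.02] j [-0.42  0.15  1.92  0.    1.07  1.07]
```

The contact is released and the force is zero. I'll lift straight off.

drive_tool(
  plan=[
    {"x": 0,"y": 0,"z": -0.4,"turn": 0,"fingers": -0.2},
    {"x": 0,"y": 0,"z": -0.7,"turn": 0,"fingers": -0.2},
    {"x": 0,"y": 0,"z": -0.9,"turn": 0,"fingers": -0.2},
    {"x": -0.3,"y": 0,"z": -0.9,"turn": 0,"fingers": -0.2},
    {"x": -0.4,"y": 0,"z": -0.9,"turn": 0,"fingers": -0.2},
    {"x": -0.4,"y": 0,"z": -0.5,"turn": 0,"fingers": -0.2},
    {"x": 0,"y": 0,"z": 0,"turn": 0,"fingers": -0.2},
    {"x": 0,"y": 0,"z": 0,"turn": 0,"fingers": -0.2},
    {"x": 0,"y": 0,"z": 0,"turn": 0,"fingers": -0.2},
  ],
)

```text
clock: 14.02
tool_pos: [452.6, -91.1, 254.4]
eef_rot: [-0.001, 0.999, 0.043, -0.0]
force: [-0.3, 0.1, 0.1]
width: 0.402
gripper_force: 0.0
```

```bash
python3 -c "
from h import *
rep()
w=shot('wrist','w6')"
```

```text
t 14.0167 r 188.4 phi 4.7 yawerr 0.8 z 254.4 F [-0.3  0.1  0.1] tan(ccw+) -0.1 rad 0.3 T -0.02 [-0.06 -0.02  0.05] j [-0.46 -0.16  1.87  0.    1.43  1.02]
```

View pics/w6.png

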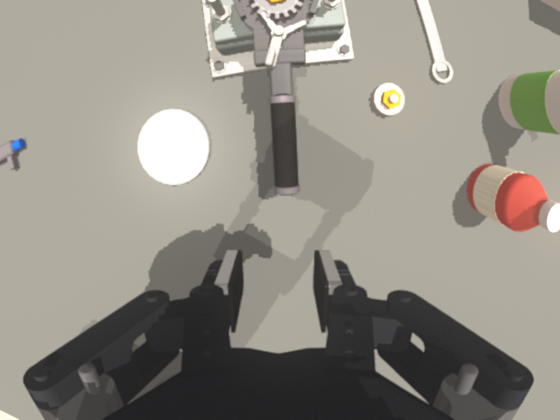

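The lever is at tighten (fin (274,48) clockwise of its pivot (279,30)), the arm is clear and the bystanders are in place. The slope while tightening (about 1.6 N m/rad) and the stiffer spring-back fit elastic give in the handle, with the nut holding. Handing in.

```bash
python3 -c "
from bench import manip
print(manip.sign_off())"
```

```text
the job is handed in; nothing more can be done
None
```

I flipped the lever to tighten, ran the nut down and nipped it up to about 2.3 N m (aim 2, limit 2.6); the arm is clear, the bystanders I could see hadn't moved, and the job is handed in, but no verdict came back and I didn't measure the remaining force on the cap after release.

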